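# Rack the wiped tools and start the drying timer

## Task

Lay every wooden-handled chisel and file on the bench flat in the drying rack, one to a bay and roughly centred along it, all with their handles towards the robot. Then set the loose timer squarely against the middle of the near face of the dark wooden bench stop, with its plunger towards the robot, press the plunger fully in while the timer bears on the stop, and leave the timer standing against the stop. Do not disturb the other things on the bench.

Things in the scene. Friction and masses are not known exactly. Their poses are not given: they have to be found in the camera images.
- rack: Fixed drying rack: plywood board 210 (x) x 234 (y) x 10 mm; origin: centre of its underside; +x away from the robot, along the bays. Divider fins, 6 mm thick, tops 32 mm above the bench, in rows at y = -110, -55, 0, 55, 110 make 4 bays (centres y = +-27.5, +-82.5). Each row has one fin at x = -103 to -78 and one at x = 30 to 103; between is finger room. Tools may overhang.
- rack_front (a point): Middle of the rack's near (robot-side) edge, on the board's upper face (x = -105, z = 10 mm in the rack's frame). Handles belong at this end.
- bench_stop: Bench stop: dark hardwood block fixed to the bench, 25 (x) x 110 (y) x 36 mm high, origin at the centre of its underside; its near face, at x = -12.5 mm, looks towards the robot; a toolbox, about 0.23 m high, stands close beyond stop and rack (x > 0.595); x points away from the robot. A timer set against it has its origin at x = -62.5 mm in this frame.
- timer: Loose grey bench timer, 100 (x) x 54 (y) x 35 mm high, about 0.16 kg, origin at the centre of its underside. Its flat +x end goes against the stop; a round black start plunger is in the -x end, towards the robot. It slides on the bench at 1 to 2 N, less than the plunger needs, so it must be braced to be pressed.
- plunger_face (a point): Centre of the plunger's outer face when out: x = -62 mm, height 18 mm in the timer's frame. The plunger is 24 mm across, sticks 12 mm out of the end face, and is pressed along the timer's +x. (This point belongs to the case and does not move with the plunger.)
- start_plunger (a joint): Plunger travel in m: 0 out, 0.006 fully in; springs back. It takes about 2 N to begin and 5.5 N to be fully in.
- chisel_wide: Chisel with a 20 mm wide blade, 272 mm long with a timber handle. Origin on its underside, mid-length; long axis y, +y is the handle end, z up. The handle runs from y = +11 to the +y end, 30 mm wide and 30 mm high; a collar 24 mm wide joins it to the 20 mm wide blade on the -y side. It balances near y = +50.
- chisel_narrow: Chisel with a 12 mm wide blade, 272 mm long with a timber handle. Origin on its underside, mid-length; long axis y, +y is the handle end, z up. The handle runs from y = +11 to the +y end, 30 mm wide and 30 mm high; a collar 24 mm wide joins it to the 12 mm wide blade on the -y side. It balances near y = +50.
- file_one: Flat file, 245 mm long with a timber handle. Origin on its underside, mid-length; long axis y, +y is the handle end, z up. The handle runs from y = +22 to the +y end, 26 mm wide, its top 29 mm high; the steel blade, 20 mm wide and up to 16 mm high, fills the -y side up to y = +27. It balances near y = +45; at rest it is rolled some 0.24 rad about y.
- file_two: Flat file, the same as the other, 245 mm long with a timber handle. Origin on its underside, mid-length; long axis y, +y is the handle end, z up. The handle runs from y = +22 to the +y end, 26 mm wide, its top 29 mm high; the steel blade, 20 mm wide and up to 16 mm high, fills the -y side up to y = +27. It balances near y = +45; at rest it is rolled some 0.24 rad about y.
- chisel_wide_axis (a point): Middle of the chisel wide: on its long axis at mid-length, 13 mm above the body's origin; use it to judge where the tool lies even if it has rolled.
- file_one_axis (a point): Middle of the file one: on its long axis at mid-length, 13 mm above the body's origin; use it to judge where the tool lies even if it has rolled.
- chisel_narrow_axis (a point): Middle of the chisel narrow: on its long axis at mid-length, 13 mm above the body's origin; use it to judge where the tool lies even if it has rolled.
- file_two_axis (a point): Middle of the file two: on its long axis at mid-length, 13 mm above the body's origin; use it to judge where the tool lies even if it has rolled.
- timber_block: Bystander: timber offcut 60 x 140 x 35 mm; leave alone.
- short_offcut: Bystander: timber offcut 66 x 110 x 28 mm; leave alone.
Things that resemble listed ones, but are neither listed nor needed, are in the scene too. Of the things shaped like the bench_stop, the dark wooden one is meant.

How it is judged:
By the outcome, as a careful person would: the job done as asked, in the order asked, and still so for the second after the job is handed in, with the robot touching nothing.
Of chisel_wide, file_one, chisel_narrow, file_two only 3 to 4 are there at a start; the rules pass over those that are not, and their reading is None.
At some moment in a run one of chisel_wide, file_one, chisel_narrow, file_two, timer may be knocked a few centimetres aside while the robot is not near it.
Once in a run the grip may slacken for a moment while it holds something.
It also fails if it takes over 210 s, if anything falls off the work surface, if the arm or the gripper's body presses on something with over 40 N, if the wrist force passes 120 N, or if a joint passes its speed limit or range.

## Robot

A 6-joint arm with a two-finger parallel gripper is mounted at the origin on a cart in front of the work surface, level with it; the furniture and walls round the work are solid. World frame = base frame: x ahead of the robot, y to its left, z up, the work surface at z = 0. Lengths are in mm, angles in degrees, forces in N, time in s.
With the tool pointing down it reaches from about 300 to 850 mm from the base axis. Payload 4.2 kg.
Tool frame: the origin (TCP) lies midway between the tips of the shut fingers; the grasp point (between the pads) lies 19 mm behind it; z points along the fingers, y is the line along which they close (so a half turn about z gives the same grasp; the last joint's range is limited). The gripper opens to 91 mm and grips with 3 to 60 N. Pads are 32 mm wide; open, the fingers measure 118 mm over their backs; the gripper's body (76 mm by 178 mm) begins 60 mm behind the grasp point.
Start: joints at [70.417, 18.312, 89.639, -0, 72.044, -1.146], TCP at [181.861, 545.5, 213.976] pointing down, gripper open.
Joint ranges: [-177.97, 177.97], [-48.28, 115.42], [12.27, 149.76], [-77.06, 257.06], [2.81, 150.46], [-146.56, 146.56]. Speed limits (degrees/s): [147.25, 147.25, 180, 180, 180, 180].

## Interface

Orientations are given as [roll, pitch, yaw] about the fixed x, y, z axes, in that order (R = Rz(yaw) Ry(pitch) Rx(roll)).
In Python, from workcell import env gives the robot as it stands.
- The arm moves only by the shell command python3 -m jog 'ROWS' [FORCE]. ROWS is a JSON object of lists of equal length, an entry for each row: "jaw": the finger opening in mm, from 0 to 91.2; "slide": the shift along the tool's x, y, z in units of 30 mm (1.0 is 30 mm), a list of three; "spin": the turn about the tool's z in units of 8 degrees (1.0 is 8 degrees). In form: {"jaw": [jaw, ...], "slide": [[dx, dy, dz], ...], "spin": [spin, ...]}. A call has 1 to 10 rows; each row shifts and turns the commanded pose from where the row before left it, along the tool's axes as they then stand; what a row does not reach is not made up. A row lasts 1/10 s, in which the tool goes at most 50 mm and 8.59 degrees, less where a joint would pass 70% of its speed; a pose out of reach is approached as far as the arm can. A call is refused whole if a number of a shift passes 1 or a number of a turn 1, either way. A call with a gripper value outside its range is refused whole. The fingers move at their own pace and stop on an object; FORCE is the grip in N (left out, the last holds). Time passes only in rows, so rows that do not move let the fingers close. It gives the time, the measured TCP pose, the force, the opening and the grip force at its end, in the units of the state.
- env.state(): the state, without advancing time (a new reading comes with each control period).
- env.grab_frame(name): name is "side" or "top"; returns the picture (420x560x3 uint8, red, green, blue); there is no depth.
- env.camera_model(name): a dict with "fx", "fy", "cx", "cy" (pixels), "camera_from_world" (4x4, takes a point from world to camera coordinates). Camera axes: x right, y up, looking along -z (the intrinsics and any distortion apply to the point x, -y, -z); pixel columns grow to the right and rows downward; lengths in mm; the calibration is good to about 2 mm. A picture is of the moment at which its call begins. camera_model takes no time and is no camera call.
- env.job_done(): hands the job in; it is judged then, once.
The state is a dict: "time_s": time; "qpos": joint angles; "qvel": joint speeds; "effort": joint torques, N m; "ee_pos": TCP position; "ee_rot": TCP orientation; "force": force on the tool from outside, world axes, zero at the start; "torque": the same for the moment, N m; "gripper_width": finger opening in mm; "gripper_force": force on a finger pad.
Only numpy, scipy, OpenCV 4.12 (cv2) and the standard library are available. Lean on these libraries where they do the work, as an engineer would, in place of code of your own. Each camera call takes 0.05 s, during which the arm holds its last target. There are 200 camera calls.

## Working session

There is one attempt and no reset: what is moved stays moved. The work goes in short steps, Python scripts to look and compute and a shell command to move; the robot and the scene stay as the last step left them, time stands still between calls to the robot, and variables do not carry over. Pictures are saved under pics/ and viewed, at most 14 in all, crops included, and the job is handed in when it is done.

```bash
mkdir -p pics; ls; cat > h.py <<'E'
from workcell import env
import numpy as np, cv2
def shot(cam,name):
    im=env.grab_frame(cam); cv2.imwrite(f'pics/{name}.png',im[:,:,::-1]); return im
def unproj(cam,u,v,z):
    m=env.camera_model(cam); T=np.array(m['camera_from_world'])
    d=m.get('dist',m.get('distortion'))
    r=np.array([(u-m['cx'])/m['fx'],-(v-m['cy'])/m['fy'],-1.0])
    R=T[:3,:3];c=-R.T@T[:3,3];w=R.T@r
    return c+w*(z-c[2])/w[2]
E
python3 - <<'E'
from h import *
for c in('top','side'):
    im=shot(c,c+'0'); cv2.imwrite(f'pics/{c}0b.png',cv2.resize(im[:,:,::-1],(800,600),interpolation=cv2.INTER_CUBIC)); print(env.camera_model(c))
print(env.state())
E
```

```text
pics
{'fx': 481.6362126088322, 'fy': 481.6362126088322, 'cx': 266.33765702957817, 'cy': 212.26561469639344, 'camera_from_world': array([[-2.54103082e-01, -9.67165169e-01, -4.81233374e-03,
         1.21593250e+02],
       [ 9.20706584e-01, -2.43414813e-01,  3.05038709e-01,
        -5.50159613e+02],
       [-2.96194208e-01,  7.30805288e-02,  9.52327794e-01,
        -1.43863900e+03],
       [ 0.00000000e+00,  0.00000000e+00,  0.00000000e+00,
         1.00000000e+00]])}
{'fx': 465.4915721749582, 'fy': 465.4915721749582, 'cx': 282.49800336753896, 'cy': 203.4368306402457, 'camera_from_world': array([[ 3.75321825e-01, -9.26893978e-01, -1.03951810e-03,
        -2.14309300e+02],
       [ 6.53230831e-01,  2.63712998e-01,  7.09749911e-01,
        -3.89667557e+02],
       [-6.57588784e-01, -2.67063677e-01,  7.04452967e-01,
        -1.27376535e+03],
       [ 0.00000000e+00,  0.00000000e+00,  0.00000000e+00,
         1.00000000e+00]])}
{'time_s': 0.1, 'qpos': array([ 7.04176594e+01,  1.83479606e+01,  8.96988638e+01, -1.49876854e-03,
        7.20441406e+01, -1.14685920e+00]), 'qvel': array([ 0.07590608, -0.10245152, -0.15697264, -0.09973428,  0.06608121,
        0.132109  ]), 'effort': array([ 1.66856200e-03, -4.13337207e+01, -2.32506216e+01,  7.29277125e-02,
        4.24142880e-02, -4.99462112e-05]), 'ee_pos': array([181.70181183, 545.06301036, 213.20827379]), 'ee_rot': array([-1.79909025e+02, -3.95925503e-04,  1.61564981e+02]), 'force': array([ 0.56418979,  0.28831509, -0.54244638]), 'torque': array([ 0.00787912,  0.00966816, -0.01236604]), 'gripper_force': 0.0, 'gripper_width': 91.1490521491802}
```

View pics/top0b.png

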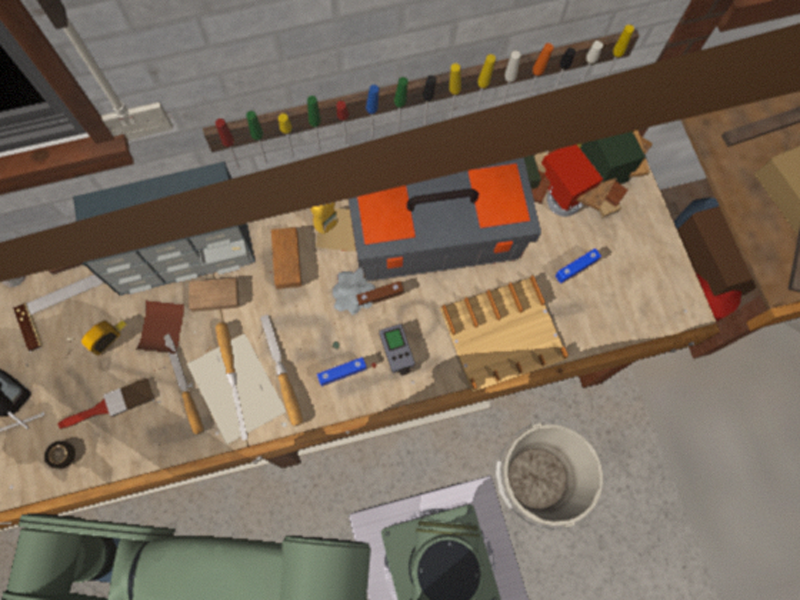

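View pics/side0b.png

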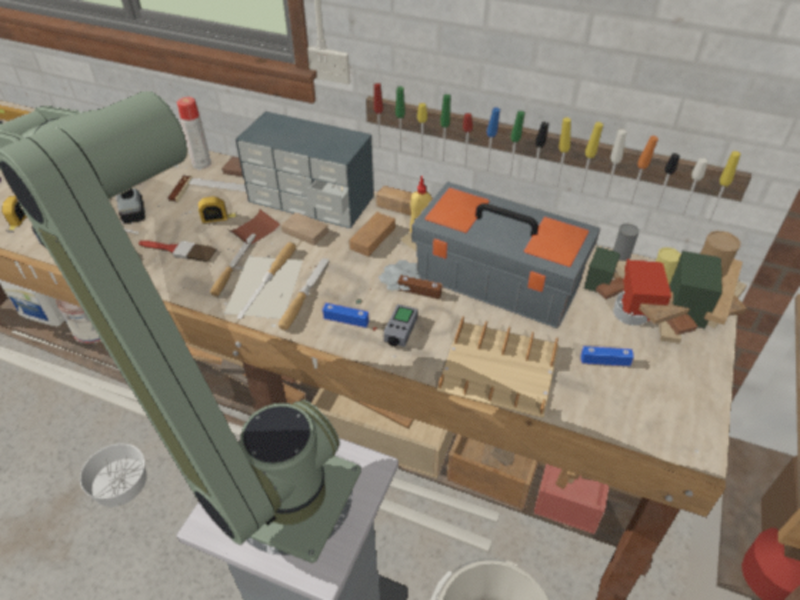

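Three wooden-handled tools lie left, at (182,385), (230,380) and (280,370) in the enlarged top picture. The timer is at (397,348), the dark stop at (380,292) and the rack at (505,335). I'll take enlarged crops.

```bash
python3 - <<'E'
from h import *
im=cv2.imread('pics/top0.png')
a=im[215:315,100:220]; b=im[180:280,215:405]
cv2.imwrite('pics/c1.png',cv2.resize(a,None,fx=6,fy=6,interpolation=cv2.INTER_CUBIC))
cv2.imwrite('pics/c2.png',cv2.resize(b,None,fx=4.2,fy=4.2,interpolation=cv2.INTER_CUBIC))
E
```

```text
(no output)
```

View pics/c1.png

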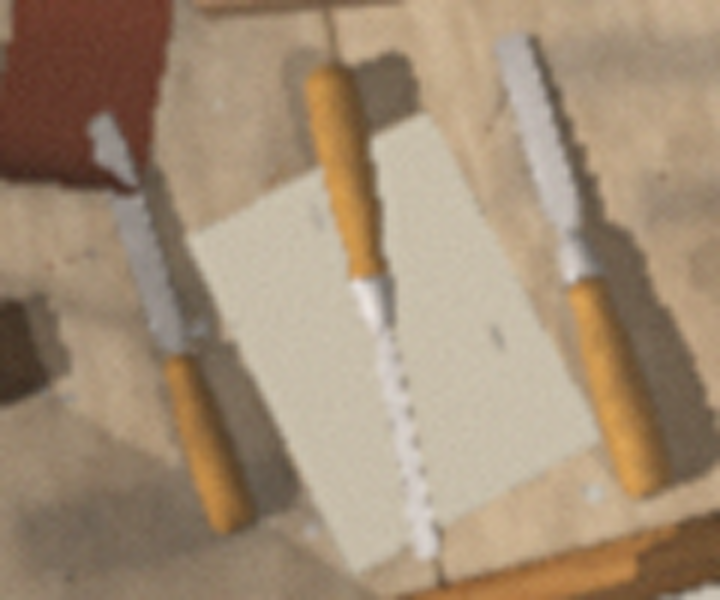

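View pics/c2.png

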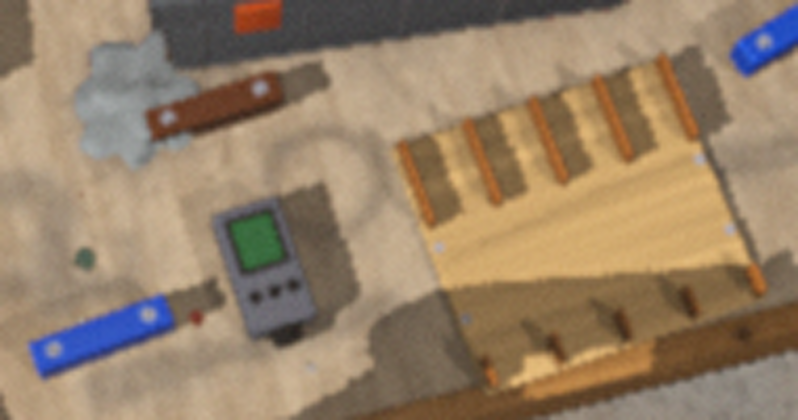

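c1 shows a file at left: tip (100,125), handle end (232,525), handle near. The narrow chisel is in the middle: handle end far at (328,72), tip (428,550). The wide chisel is at right: tip (517,45), handle end (645,490), handle near. c2 shows the stop, the timer (plunger already near) and the rack with its fin tops.

```bash
cat >> h.py <<'E'
def P(cam,x,y,z,f,ox,oy): return unproj(cam,(x+.5)/f-.5+ox,(y+.5)/f-.5+oy,z)
E
python3 - <<'E'
from h import *
np.set_printoptions(precision=1,suppress=True)
c1=lambda x,y,z:P('top',x,y,z,6,100,215)[:2]
c2=lambda x,y,z:P('top',x,y,z,4.2,215,180)[:2]
def tool(n,tip,zt,h,zh,L):
    a=c1(*tip,zt);b=c1(*h,zh);d=b-a;m=(a+b)/2
    print(n,'tip',a,'h',b,'len',np.linalg.norm(d),L,'mid',m,'ang(handle dir)',np.degrees(np.arctan2(d[1],d[0])))
tool('file',(100,122),10,(233,528),15,245)
tool('narrow',(429,552),15,(326,70),15,272)
tool('wide',(517,42),15,(647,492),15,272)
for p in [(402,145),(467,122),(533,100),(597,78),(662,57)]: print('fin far-inner start?',c2(*p,32))
for p in [(432,222),(498,204),(564,182),(630,158),(697,136)]: print('fin x=30',c2(*p,32))
for p in [(490,382),(757,293)]: print('near fin end',c2(*p,32))
print('stop top',[c2(*p,36) for p in [(147,112),(275,73),(283,97),(155,138)]])
print('timer top',[c2(*p,35) for p in [(214,215),(275,198),(316,310),(250,336)]],'pl',c2(287,335,18))
print('rackboard corner', c2(395,150,10))
E
```

```text
file tip [637.2 468.5] h [400.  435.5] len 239.52099626788961 245 mid [518.6 452. ] ang(handle dir) -172.08194423120696
narrow tip [361.7 338.7] h [633.  342.3] len 271.3923834979067 272 mid [497.3 340.5] ang(handle dir) 0.7526652330273218
wide tip [621.9 237.5] h [363.1 222. ] len 259.33689098733845 272 mid [492.5 229.8] ang(handle dir) -176.56167725522295
fin far-inner start? [ 536.7 -164.6]
fin far-inner start? [ 541.9 -219.1]
fin far-inner start? [ 546.  -274.5]
fin far-inner start? [ 550.7 -328.8]
fin far-inner start? [ 554.3 -383.9]
fin x=30 [ 471.  -169.5]
fin x=30 [ 471.8 -222.9]
fin x=30 [ 475.7 -277.6]
fin x=30 [ 481.2 -333.2]
fin x=30 [ 484.9 -389.4]
near fin end [ 340.3 -176. ]
near fin end [ 354.  -392.8]
stop top [array([612.6,  21.4]), array([618.3, -84. ]), array([597.4, -84.8]), array([590.3,  20.6])]
timer top [array([518.6,  -8.1]), array([519.7, -57.2]), array([426.4, -64. ]), array([419.8, -10.4])] pl [416.8 -39.1]
rackboard corner [ 540.4 -161.8]
```

```bash
cat >> h.py <<'E'
def togo(x,y,z,yaw):
    """units left to target; slide computed for the axes AFTER the spin"""
    s=env.state(); p=s['ee_pos']; r=s['ee_rot']; dy=(yaw-r[2]+180)%360-180
    a=np.radians(yaw); d=np.array([x,y,z])-p
    sl=np.array([d[0]*np.cos(a)+d[1]*np.sin(a), d[0]*np.sin(a)-d[1]*np.cos(a), -d[2]])/30
    print('spin',round(-dy/8,2),'slide',sl.round(2),'t',s['time_s'],'pos',p.round(1),'rot',r.round(1),'w',round(s['gripper_width'],1),'F',s['force'].round(1),'j6',round(s['qpos'][5]))
E
python3 -m jog '{"jaw":[91,91,91,91],"slide":[[0,0,0],[0,0,0],[0,0,0],[0,0,0]],"spin":[-1,-1,-1,-0.3]}' 40
python3 - <<'E'
from h import *
togo(473,446,80,187.9)
for n,(x,y) in {'file hs':(178,357),'narrow hs':(368,275),'wide hs':(584,283)}.items(): print(n,P('top',x,y,22,6,100,215))
E
```

```text
time_s: 0.5
ee_pos: [181.7, 545.2, 213.4]
ee_rot: [-179.9, -0.0, -171.8]
force: [-0.6, 0.7, 0.2]
gripper_width: 90.8
gripper_force: 0.0
spin 0.03 slide [-9.16 -4.61  4.45] t 0.5 pos [181.7 545.2 213.4] rot [-179.9   -0.  -171.8] w 90.8 F [-0.6  0.7  0.2] j6 -28
file hs [494.75033231 446.36665488  22.        ]
narrow hs [512.55556575 340.51377928  22.        ]
wide hs [478.83090727 229.71982848  22.        ]
```

```bash

python3 -m jog '{"jaw":[91,91,91,91,91,91,91,91,91,91],"slide":[[-0.92,-0.46,0.44],[-0.92,-0.46,0.44],[-0.92,-0.46,0.44],[-0.92,-0.46,0.44],[-0.92,-0.46,0.44],[-0.92,-0.46,0.44],[-0.92,-0.46,0.44],[-0.92,-0.46,0.44],[-0.92,-0.46,0.44],[-0.92,-0.46,0.44]],"spin":[0,0,0,0,0,0,0,0,0,0]}' >/dev/null
python3 - <<'E'
from h import *
togo(473,446,5,187.9)
im=shot('side','s1');cv2.imwrite('pics/s1c.png',cv2.resize(im[130:280,100:300,::-1],None,fx=4,fy=4,interpolation=cv2.INTER_CUBIC))
E
```

```text
spin 0.01 slide [ 0.08 -0.    2.53] t 1.5 pos [475.3 446.3  80.9] rot [-180.   -0. -172.] w 90.9 F [ 0.4  0.8 -0.6] j6 -56
```

View pics/s1c.png

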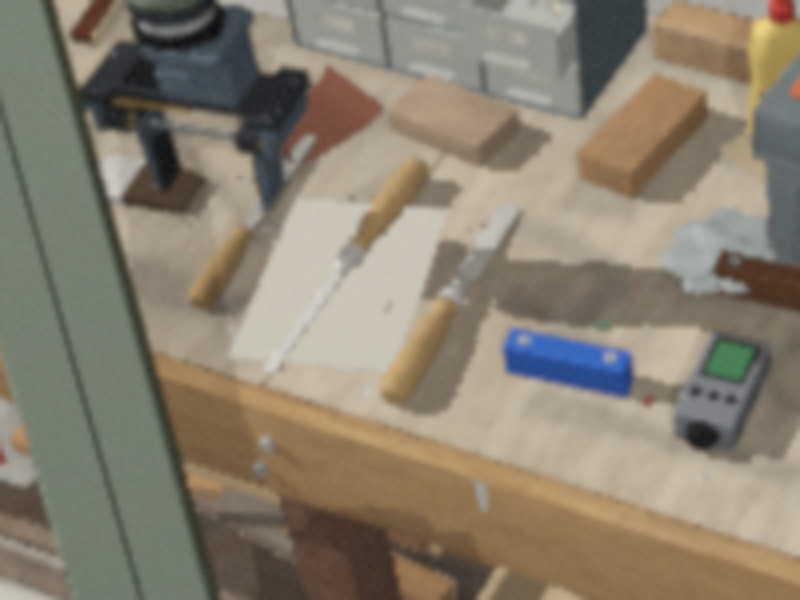

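The gripper hangs above the file. The brush near its left finger at (165,190) calls for a narrower opening.

```bash

python3 -c "
from h import *
print(unproj('top',105,275,10),unproj('top',97,268,10))"
python3 -m jog '{"jaw":[54,54,54,54,54,54],"slide":[[0,0,0],[0.04,0,0.6],[0.04,0,0.6],[0,0,0.6],[0,0,0.4],[0,0,0.3]],"spin":[0,0,0,0,0,0]}'
python3 -m jog '{"jaw":[0,0,0,0,0,0,0,0],"slide":[[0,0,0],[0,0,0],[0,0,0],[0,0,0],[0,0,0],[0,0,0],[0,0,0],[0,0,0]],"spin":[0,0,0,0,0,0,0,0]}' 40
```

```text
[514.69188699 524.935582    10.        ] [543.82623359 546.35204107  10.        ]
time_s: 2.15
ee_pos: [471.0, 447.1, 6.4]
ee_rot: [-180.0, -0.0, -172.0]
force: [0.2, -0.2, -0.1]
gripper_width: 53.8
gripper_force: 0.0
time_s: 2.95
ee_pos: [472.3, 447.2, 7.7]
ee_rot: [179.9, 0.1, -172.0]
force: [-1.5, -0.4, 5.6]
gripper_width: 20.7
gripper_force: 39.9
```

```bash

python3 -m jog '{"jaw":[0,0,0,0,0,0],"slide":[[0,0,0.0],[0,0,-0.4],[0,0,-0.8],[0,0,-0.9],[0,0,-0.9],[0,0,-0.6]],"spin":[0,0,0,0,0,0]}' 45
python3 - <<'E'
from h import *
togo(394.1,-201.6,110,184.3)
im=shot('side','s2');cv2.imwrite('pics/s2c.png',cv2.resize(im[100:250,80:280,::-1],None,fx=4,fy=4,interpolation=cv2.INTER_CUBIC))
E
```

```text
time_s: 3.55
ee_pos: [472.2, 446.6, 116.9]
ee_rot: [180.0, 0.1, -172.0]
force: [-0.1, 0.9, -1.3]
gripper_width: 20.8
gripper_force: 44.9
spin 0.46 slide [  4.22 -21.35   0.23] t 3.55 pos [472.2 446.6 116.9] rot [ 1.80e+02  1.00e-01 -1.72e+02] w 20.8 F [-0.1  0.9 -1.3] j6 -56
```

View pics/s2c.png

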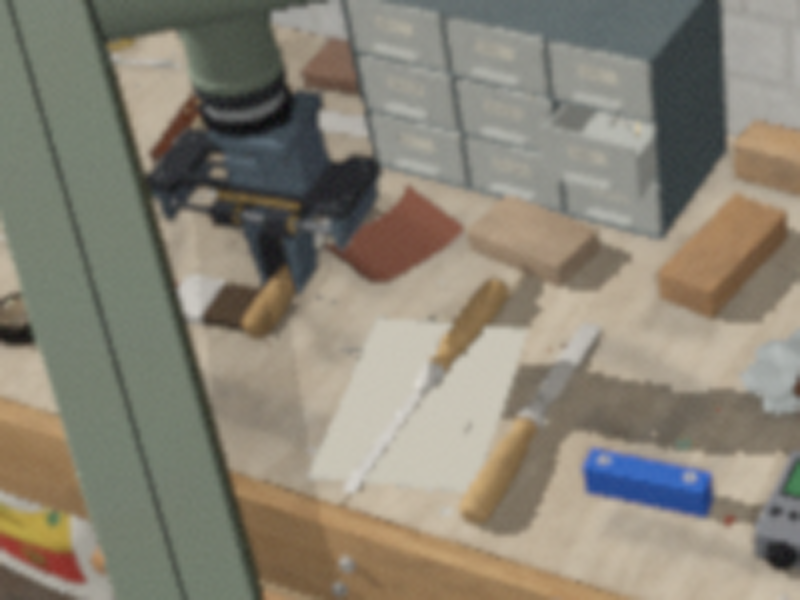

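The file is held level and nothing else moved. Now across to the rack.

```bash

python3 -m jog '{"jaw":[0,0,0,0,0,0,0,0,0,0],"slide":[[0,0,0],[0.1,-0.5,0],[0.2,-1,0],[0.2,-1,0],[0.2,-1,0],[0.2,-1,0],[0.2,-1,0],[0.2,-1,0],[0.2,-1,0],[0.2,-1,0]],"spin":[0.46,0,0,0,0,0,0,0,0,0]}' >/dev/null
python3 -m jog '{"jaw":[0,0,0,0,0,0,0,0,0,0],"slide":[[0.2,-1,0],[0.2,-1,0],[0.2,-1,0],[0.2,-1,0],[0.2,-1,0],[0.2,-1,0],[0.2,-1,0],[0.2,-1,0],[0.2,-1,0],[0.2,-1,0]],"spin":[0,0,0,0,0,0,0,0,0,0]}'
python3 -m jog '{"jaw":[0,0,0,0],"slide":[[0.2,-1,0],[0.2,-0.8,0],[0.1,-0.3,0],[0,0,0]],"spin":[0,0,0,0]}' >/dev/null
python3 - <<'E'
from h import *
togo(394.1,-201.6,17,184.3)
im=shot('top','t3');cv2.imwrite('pics/t3c.png',cv2.resize(im[180:300,260:420,::-1],None,fx=5,fy=5,interpolation=cv2.INTER_CUBIC))
E
```

```text
time_s: 5.6
ee_pos: [401.5, -116.1, 114.4]
ee_rot: [180.0, -0.1, -175.7]
force: [0.4, 0.6, -1.5]
gripper_width: 20.7
gripper_force: 44.9
spin -0.02 slide [-0.03 -0.74  3.25] t 6.0 pos [ 391.7 -179.4  114.4] rot [ 1.800e+02 -1.000e-01 -1.759e+02] w 20.6 F [ 0.2 -0.3 -2.8] j6 -120
```

View pics/t3c.png

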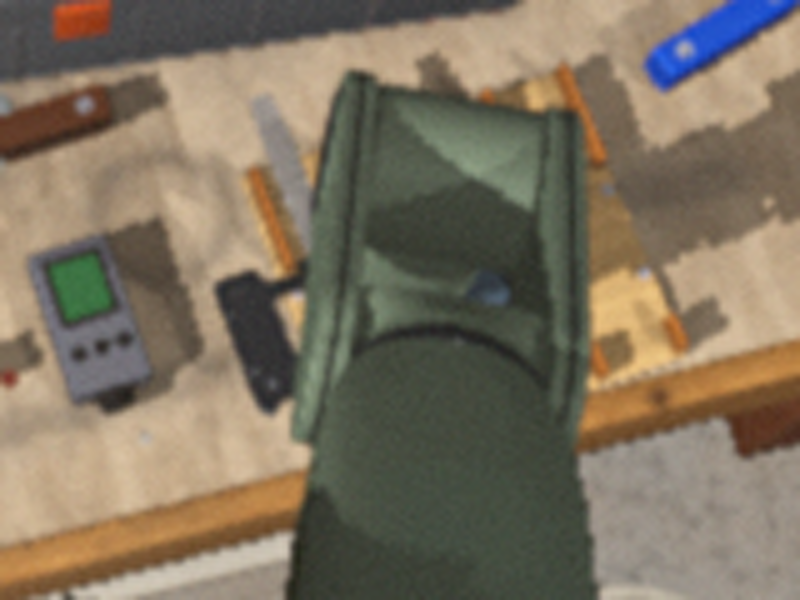

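The blade tip shows at (262,98), lined up with the left bay; lower it.

```bash

python3 -c "
from h import *
print(P('top',262,98,112,5,260,180))"
python3 -m jog '{"jaw":[0,0,0,0,0,0,0,0,0],"slide":[[-0.03,-0.74,0],[0,0,0],[0,0,0.6],[0,0,0.7],[0,0,0.7],[0,0,0.5],[0,0,0.3],[0,0,0.2],[0,0,0.1]],"spin":[0,0,0,0,0,0,0,0,0]}' 
python3 -c "
from h import *
togo(394.1,-201.6,17,184.3)"
```

```text
[ 559.98650309 -170.00558546  112.        ]
time_s: 6.95
ee_pos: [395.1, -200.5, 21.7]
ee_rot: [180.0, -0.0, -175.7]
force: [-0.1, -0.8, -0.8]
gripper_width: 20.4
gripper_force: 44.9
spin 0.0 slide [ 0.04 -0.04  0.16] t 6.95 pos [ 395.1 -200.5   21.7] rot [ 180.    -0.  -175.7] w 20.4 F [-0.1 -0.8 -0.8] j6 -123
```

```bash

python3 -m jog '{"jaw":[0,0,0],"slide":[[0,0,0.1],[0,0,0.1],[0,0,0]],"spin":[0,0,0]}' 
python3 -m jog '{"jaw":[38,38,38,38,38,38,38,38,38,38],"slide":[[0,0,0],[0,0,0],[0,0,0],[0,0,0],[0,0,-0.2],[0,0,-0.6],[0,0,-1],[0,0,-1],[0,0,-1],[0,0,-0.5]],"spin":[0,0,0,0,0,0,0,0,0,0]}' 
python3 -c "
from h import *
a=np.radians(183.4)
togo(491+45*np.cos(a),229.7+45*np.sin(a),120,183.4)"
```

```text
time_s: 7.25
ee_pos: [395.5, -201.1, 17.6]
ee_rot: [-180.0, 0.1, -175.7]
force: [-2.2, 2.7, 13.0]
gripper_width: 20.5
gripper_force: 44.9
time_s: 8.25
ee_pos: [396.1, -201.6, 147.8]
ee_rot: [-179.9, 0.2, -175.7]
force: [0.1, -0.8, 0.4]
gripper_width: 38.0
gripper_force: 0.0
spin 0.11 slide [-2.51 14.16  0.93] t 8.25 pos [ 396.1 -201.6  147.8] rot [-179.9    0.2 -175.7] w 38.0 F [ 0.1 -0.8  0.4] j6 -123
```

Now to the wide chisel.

```bash

python3 -m jog '{"jaw":[60,60,60,60,60,60,60,60,60,60],"slide":[[-0.18,1,0],[-0.18,1,0],[-0.18,1,0],[-0.18,1,0],[-0.18,1,0],[-0.18,1,0],[-0.18,1,0],[-0.18,1,0],[-0.18,1,0],[-0.18,1,0]],"spin":[0.11,0,0,0,0,0,0,0,0,0]}' > /dev/null
python3 -m jog '{"jaw":[60,60,60,60,60],"slide":[[-0.18,1,0.2],[-0.18,1,0.2],[-0.18,1,0.2],[-0.17,1,0.2],[0,0.15,0.1]],"spin":[0,0,0,0,0]}' > /dev/null
python3 - <<'E'
from h import *
a=np.radians(183.4)
togo(491+45*np.cos(a),229.7+45*np.sin(a),5,183.4)
im=shot('top','t4');im2=shot('side','s4')
A=cv2.resize(im[210:310,95:225,::-1],(520,400),interpolation=cv2.INTER_CUBIC)
B=cv2.resize(im[180:280,260:410,::-1],(600,400),interpolation=cv2.INTER_CUBIC)[:, :280]
C=cv2.resize(im2[165:265,110:310,::-1],(400,200),interpolation=cv2.INTER_CUBIC)
D=cv2.resize(im2[200:300,260:460,::-1],(400,200),interpolation=cv2.INTER_CUBIC)
cv2.imwrite('pics/m4.png',np.vstack([np.hstack([A,B]),np.hstack([C,D])]))
E
```

```text
spin 0.02 slide [-0.03 -0.1   3.76] t 9.75 pos [444.9 229.9 117.7] rot [ 179.9    0.  -176.4] w 60.0 F [-0.7 -1.4  0.3] j6 -68
```

View pics/m4.png

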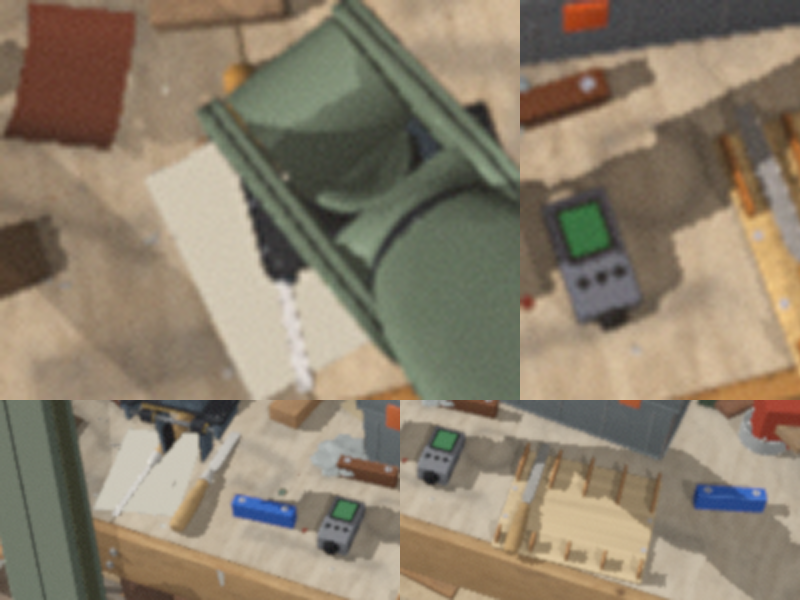

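The file lies in the leftmost bay with its handle near; the wide chisel looks unmoved. Cross-check it with the side view.

```bash

python3 -c "
from h import *
s=lambda x,y,z:P('side',x,y-400,z,2,110,165).round(1)
print('wide h',s(182,526,12),'tip',s(238,433,8),'collar',s(205,480,20))
print('file h',P('side',(512-400),548-400,24,2,260,200).round(1),'tip',P('side',542-400,462-400,20,2,260,200).round(1))"
```

```text
wide h [371.  215.9  12. ] tip [619.4 236.1   8. ] collar [475.9 227.4  20. ]
file h [ 326.9 -208.    24. ] tip [ 514.9 -195.6   20. ]
```

```bash

python3 -m jog '{"jaw":[60,60,60,60,60,60,60],"slide":[[0,-0.15,0.4],[0,0,0.8],[0,0,0.9],[0,0,0.8],[0,0,0.5],[0,0,0.3],[0,0,0.1]],"spin":[0.02,0,0,0,0,0,0]}'
python3 -m jog '{"jaw":[0,0,0,0,0,0,0,0],"slide":[[0,0,0],[0,0,0],[0,0,0],[0,0,0],[0,0,0],[0,0,0],[0,0,0],[0,0,0]],"spin":[0,0,0,0,0,0,0,0]}' 45
python3 -m jog '{"jaw":[0,0,0,0,0,0],"slide":[[0,0,0.0],[0,0,-0.4],[0,0,-0.8],[0,0,-0.9],[0,0,-0.9],[0,0,-0.6]],"spin":[0,0,0,0,0,0]}'
python3 -c "
from h import *
a=np.radians(4.3); X=np.array([np.cos(a),np.sin(a)]);Y=np.array([-X[1],X[0]])
g=np.array([446,-280.5])+27.5*Y-45.5*X
print(g);togo(g[0],g[1],110,184.3)"
```

```text
time_s: 10.55
ee_pos: [444.5, 221.7, 3.6]
ee_rot: [-180.0, -0.1, -176.8]
force: [0.5, 0.4, 0.8]
gripper_width: 59.5
gripper_force: 0.0
time_s: 11.35
ee_pos: [445.0, 223.0, 4.3]
ee_rot: [180.0, 0.0, -176.8]
force: [-0.6, 0.6, 3.8]
gripper_width: 24.5
gripper_force: 44.7
time_s: 11.95
ee_pos: [445.0, 222.8, 114.0]
ee_rot: [180.0, 0.1, -176.8]
force: [-0.5, 0.7, -2.1]
gripper_width: 24.6
gripper_force: 44.7
[ 398.56616144 -256.4889409 ]
spin -0.13 slide [  2.74 -15.81   0.13] t 11.95 pos [445.  222.8 114. ] rot [ 1.800e+02  1.000e-01 -1.768e+02] w 24.6 F [-0.5  0.7 -2.1] j6 -68
```

```bash

python3 -m jog '{"jaw":[0,0,0,0,0,0,0,0,0,0],"slide":[[0.08,-0.5,0],[0.17,-1,0],[0.17,-1,0],[0.17,-1,0],[0.17,-1,0],[0.17,-1,0],[0.17,-1,0],[0.17,-1,0],[0.17,-1,0],[0.17,-1,0]],"spin":[-0.13,0,0,0,0,0,0,0,0,0]}' >/dev/null
python3 -m jog '{"jaw":[0,0,0,0,0,0,0,0],"slide":[[0.18,-1,0],[0.18,-1,0],[0.18,-1,0],[0.18,-1,0],[0.18,-1,0],[0.17,-0.8,0],[0.1,-0.5,0],[0,0,0]],"spin":[0,0,0,0,0,0,0,0]}'
python3 - <<'E'
from h import *
togo(398.5,-256.5,17,184.3)
im=shot('top','t5');im2=shot('side','s5')
A=cv2.resize(im[170:290,260:420,::-1],(400,300),interpolation=cv2.INTER_CUBIC)
B=cv2.resize(im2[180:300,270:430,::-1],(400,300),interpolation=cv2.INTER_CUBIC)
cv2.imwrite('pics/m5.png',np.hstack([A,B]))
E
```

```text
time_s: 13.75
ee_pos: [396.5, -257.4, 111.9]
ee_rot: [-180.0, -0.0, -175.8]
force: [0.1, -0.2, -2.0]
gripper_width: 24.8
gripper_force: 44.7
spin -0.02 slide [-0.07  0.02  3.16] t 13.75 pos [ 396.5 -257.4  111.9] rot [-180.    -0.  -175.8] w 24.8 F [ 0.1 -0.2 -2. ] j6 -129
```

View pics/m5.png

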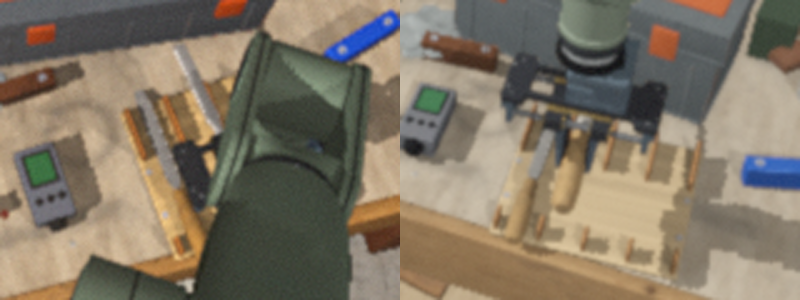

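The wide chisel is over the second bay, with the file in the first. Lower and release.

```bash

python3 -m jog '{"jaw":[0,0,0,0,0,0,0,0,0],"slide":[[-0.07,0.02,0],[0,0,0.6],[0,0,0.7],[0,0,0.7],[0,0,0.5],[0,0,0.3],[0,0,0.2],[0,0,0.13],[0,0,0.0]],"spin":[0,0,0,0,0,0,0,0,0]}' 
python3 -c "
from h import *
togo(398.5,-256.5,14.3,184.3)"
```

```text
time_s: 14.75
ee_pos: [398.9, -255.2, 18.0]
ee_rot: [180.0, 0.0, -175.7]
force: [-0.2, -0.6, -1.3]
gripper_width: 24.6
gripper_force: 44.7
spin 0.0 slide [ 0.02 -0.04  0.12] t 14.75 pos [ 398.9 -255.2   18. ] rot [ 180.     0.  -175.7] w 24.6 F [-0.2 -0.6 -1.3] j6 -128
```

```bash

python3 -m jog '{"jaw":[0,0,0],"slide":[[0,0,0.1],[0,0,0.03],[0,0,0]],"spin":[0,0,0]}' 
python3 -m jog '{"jaw":[40,40,40,40,40,40,40,40,40,40],"slide":[[0,0,0],[0,0,0],[0,0,0],[0,0,0],[0,0,-0.2],[0,0,-0.6],[0,0,-1],[0,0,-1],[0,0,-1],[0,0,-0.5]],"spin":[0,0,0,0,0,0,0,0,0,0]}' 
python3 -c "
from h import *
togo(544,341,120,180.75)"
```

```text
time_s: 15.05
ee_pos: [399.0, -255.5, 14.4]
ee_rot: [-180.0, 0.0, -175.7]
force: [-0.7, 0.8, -0.8]
gripper_width: 25.0
gripper_force: 44.7
time_s: 16.05
ee_pos: [399.8, -256.1, 146.2]
ee_rot: [-179.8, 0.2, -175.7]
force: [0.2, -0.3, 0.5]
gripper_width: 39.8
gripper_force: 0.0
spin 0.44 slide [-5.07 19.84  0.87] t 16.05 pos [ 399.8 -256.1  146.2] rot [-179.8    0.2 -175.7] w 39.8 F [ 0.2 -0.3  0.5] j6 -128
```

```bash

python3 -m jog '{"jaw":[60,60,60,60,60,60,60,60,60,60],"slide":[[-0.25,1,0],[-0.25,1,0],[-0.25,1,0],[-0.25,1,0],[-0.25,1,0],[-0.25,1,0],[-0.25,1,0],[-0.25,1,0],[-0.25,1,0],[-0.25,1,0]],"spin":[0.44,0,0,0,0,0,0,0,0,0]}' > /dev/null
python3 -m jog '{"jaw":[60,60,60,60,60,60,60,60,60],"slide":[[-0.25,1,0],[-0.25,1,0],[-0.25,1,0],[-0.25,1,0],[-0.25,1,0],[0,0,0],[0,0,0],[0,0,0],[0,0,0]],"spin":[0,0,0,0,0,0,0,0,0]}' > /dev/null
python3 - <<'E'
from h import *
togo(544,341,5,180.75)
im=shot('top','t6');im2=shot('side','s6')
A=cv2.resize(im[205:315,130:230,::-1],(400,440),interpolation=cv2.INTER_CUBIC)
B=cv2.resize(im2[120:230,150:250,::-1],(400,440),interpolation=cv2.INTER_CUBIC)
cv2.imwrite('pics/m6.png',np.hstack([A,B]))
E
```

```text
spin -0.01 slide [-1.43  4.83  4.61] t 17.95 pos [503.1 195.4 143.3] rot [-180.    -0.  -179.3] w 60.0 F [-1.   0.3 -0.1] j6 -71
```

View pics/m6.png

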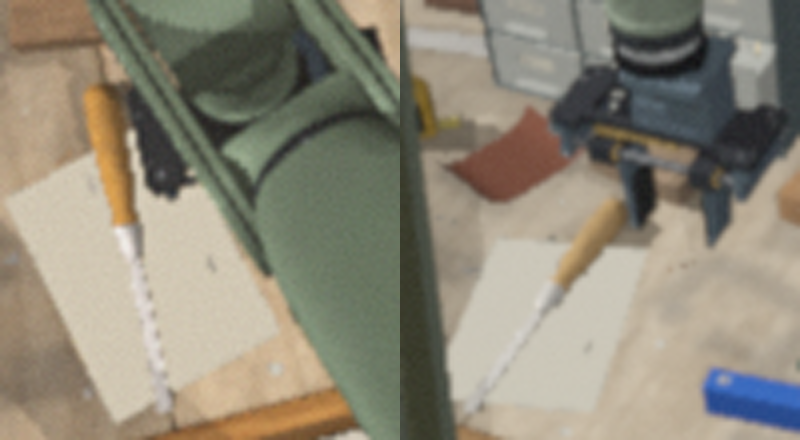

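The narrow chisel: handle end (97,87), tip (165,410) and handle start (123,225) in the left half. Recompute from those.

```bash

python3 - <<'E'
from h import *
c=lambda x,y,z:P('top',x,y,z,4,130,205)
h,t,s=c(96,86,15),c(165,411,10),c(123,225,22);d=h-t
print(h,t,s,np.degrees(np.arctan2(d[1],d[0])),np.hypot(*d[:2]))
togo(544,341,5,180.75)
E
```

```text
[633.69308176 343.14880548  15.        ] [360.23323561 340.6659435   10.        ] [511.52751991 342.47806992  22.        ] 0.5201992396964116 273.47111741605164
spin -0.01 slide [-1.42  4.83  4.61] t 18.05 pos [503.3 195.6 143.3] rot [ 180.     0.  -179.3] w 60.1 F [-0.1 -0.1 -0.4] j6 -71
```

```bash

python3 -m jog '{"jaw":[60,60,60,60,60,60],"slide":[[-0.28,1,0],[-0.28,1,0],[-0.28,1,0],[-0.28,1,0.2],[-0.26,0.85,0.4],[0,0,0.2]],"spin":[0,0,0,0,0,0]}' >/dev/null
python3 -m jog '{"jaw":[60,60,60,60,60,60,60,60],"slide":[[0,0,0],[0,0,0.8],[0,0,0.9],[0,0,0.9],[0,0,0.6],[0,0,0.4],[0,0,0.1],[0,0,0.05]],"spin":[0,0,0,0,0,0,0,0]}'
python3 -c "
from h import *
togo(543,342,5,180.6)"
```

```text
time_s: 19.45
ee_pos: [543.3, 342.2, 7.3]
ee_rot: [180.0, 0.0, -179.3]
force: [0.1, 0.3, -0.2]
gripper_width: 59.8
gripper_force: 0.0
spin 0.02 slide [ 0.01 -0.01  0.08] t 19.45 pos [543.3 342.2   7.3] rot [ 180.     0.  -179.3] w 59.8 F [ 0.1  0.3 -0.2] j6 -60
```

```bash

python3 -m jog '{"jaw":[0,0,0,0,0,0,0,0],"slide":[[0,0,0.08],[0,0,0],[0,0,0],[0,0,0],[0,0,0],[0,0,0],[0,0,0],[0,0,0]],"spin":[0,0,0,0,0,0,0,0]}' 45
python3 -m jog '{"jaw":[0,0,0,0,0,0],"slide":[[0,0,0.0],[0,0,-0.4],[0,0,-0.9],[0,0,-0.9],[0,0,-0.9],[0,0,-0.7]],"spin":[0,0,0,0,0,0]}'
python3 -m jog '{"jaw":[0,0,0,0,0,0,0],"slide":[[0.4,-0.5,0],[0.7,-0.9,0],[0.7,-0.9,0],[0.7,-0.9,0],[0.7,-0.9,0],[0.7,-0.9,0],[0.4,-0.5,0]],"spin":[0,0,0,0,0,0,0]}'
python3 - <<'E'
from h import *
im=shot('top','t7');im2=shot('side','s7')
A=cv2.resize(im[170:315,110:300,::-1],(400,305),interpolation=cv2.INTER_CUBIC)
B=cv2.resize(im2[120:265,150:340,::-1],(400,305),interpolation=cv2.INTER_CUBIC)
cv2.imwrite('pics/m7.png',np.hstack([A,B]))
E
```

```text
time_s: 20.25
ee_pos: [543.0, 342.8, 4.6]
ee_rot: [180.0, 0.0, -179.2]
force: [-0.4, 0.4, 2.2]
gripper_width: 24.3
gripper_force: 44.9
time_s: 20.85
ee_pos: [543.0, 342.3, 120.3]
ee_rot: [180.0, 0.1, -179.2]
force: [-0.7, 0.0, -1.4]
gripper_width: 24.2
gripper_force: 44.9
time_s: 21.55
ee_pos: [413.4, 173.5, 118.3]
ee_rot: [-179.9, -0.1, -179.3]
force: [1.0, -0.0, -1.1]
gripper_width: 24.7
gripper_force: 44.9
```

View pics/m7.png

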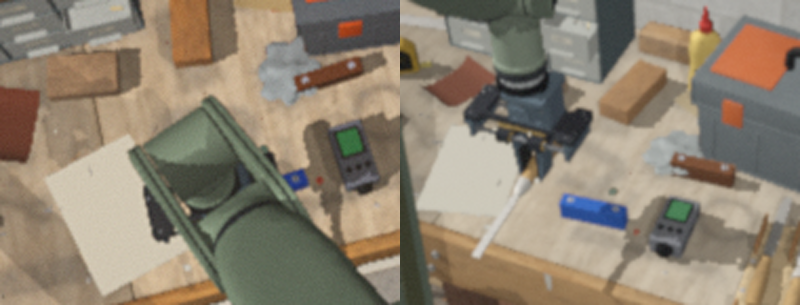

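Held straight, and the area round it is clear. Flip it (22 spin rows).

```bash

python3 -m jog '{"jaw":[0,0,0,0,0,0,0,0,0,0],"slide":[[0,0,0],[0,0,0],[0,0,0],[0,0,0],[0,0,0],[0,0,0],[0,0,0],[0,0,0],[0,0,0],[0,0,0]],"spin":[0.5,1,1,1,1,1,1,1,1,1]}' >/dev/null
python3 -m jog '{"jaw":[0,0,0,0,0,0,0,0,0,0],"slide":[[0,0,0],[0,0,0],[0,0,0],[0,0,0],[0,0,0],[0,0,0],[0,0,0],[0,0,0],[0,0,0],[0,0,0]],"spin":[1,1,1,1,1,1,1,1,1,1]}' 
python3 -m jog '{"jaw":[0,0,0,0,0],"slide":[[0,0,0],[0,0,0],[0,0,0],[0,0,0],[0,0,0]],"spin":[1,1,0.5,0,0]}' >/dev/null
python3 -c "
from h import *
a=np.radians(4.3); X=np.array([np.cos(a),np.sin(a)]);Y=np.array([-X[1],X[0]])
g=np.array([446,-280.5])-82.5*Y-45.5*X
print(g);togo(g[0],g[1],110,4.3)"
```

```text
time_s: 23.65
ee_pos: [417.0, 176.5, 118.5]
ee_rot: [180.0, -0.1, 24.5]
force: [0.4, 0.3, -1.1]
gripper_width: 24.5
gripper_force: 44.9
[ 406.81382139 -366.17930559]
spin 0.07 slide [-1.68 18.01  0.28] t 24.15 pos [416.6 176.2 118.4] rot [-180.    -0.     4.9] w 23.9 F [-0.2 -0.7 -2.3] j6 107
```

```bash

python3 -m jog '{"jaw":[0,0,0,0,0,0,0,0,0,0],"slide":[[-0.05,0.5,0],[-0.09,1,0],[-0.09,1,0],[-0.09,1,0],[-0.09,1,0],[-0.09,1,0],[-0.09,1,0],[-0.09,1,0],[-0.09,1,0],[-0.09,1,0]],"spin":[0.07,0,0,0,0,0,0,0,0,0]}'
python3 -m jog '{"jaw":[0,0,0,0,0,0,0,0,0,0],"slide":[[-0.09,1,0],[-0.09,1,0],[-0.09,1,0],[-0.09,1,0],[-0.09,1,0],[-0.09,1,0],[-0.09,1,0],[-0.09,1,0],[-0.09,0.5,0],[0,0,0]],"spin":[0,0,0,0,0,0,0,0,0,0]}'
python3 - <<'E'
from h import *
togo(406.8,-366.2,14.3,4.3)
im=shot('top','t8');im2=shot('side','s8')
A=cv2.resize(im[170:290,270:430,::-1],(400,300),interpolation=cv2.INTER_CUBIC)
B=cv2.resize(im2[180:300,290:450,::-1],(400,300),interpolation=cv2.INTER_CUBIC)
cv2.imwrite('pics/m8.png',np.hstack([A,B]))
E
```

```text
time_s: 25.15
ee_pos: [411.6, -111.6, 118.4]
ee_rot: [180.0, -0.0, 4.3]
force: [0.1, 0.1, -1.6]
gripper_width: 24.5
gripper_force: 44.9
time_s: 26.15
ee_pos: [405.9, -367.9, 118.0]
ee_rot: [180.0, -0.0, 4.1]
force: [0.5, 0.6, -2.0]
gripper_width: 24.5
gripper_force: 44.9
spin -0.02 slide [ 0.04 -0.05  3.46] t 26.15 pos [ 405.9 -367.9  118. ] rot [180.   -0.    4.1] w 24.5 F [ 0.5  0.6 -2. ] j6 42
```

View pics/m8.png

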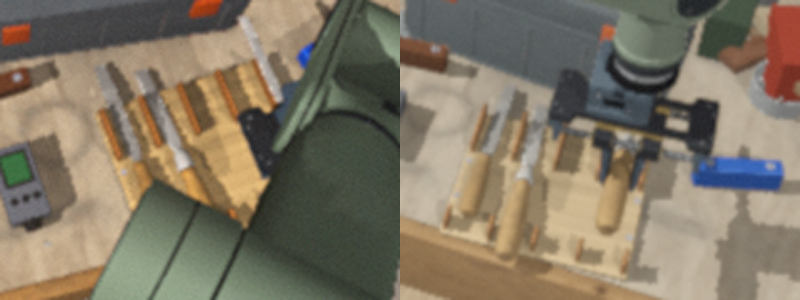

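The wide chisel and file lie in their bays, and the narrow chisel is over the rightmost bay with its handle near. Lower it.

```bash

python3 -m jog '{"jaw":[0,0,0,0,0,0,0,0,0],"slide":[[0.03,-0.05,0],[0,0,0.6],[0,0,0.7],[0,0,0.7],[0,0,0.6],[0,0,0.4],[0,0,0.25],[0,0,0.1],[0,0,0.0]],"spin":[0,0,0,0,0,0,0,0,0]}' 
python3 -m jog '{"jaw":[0,0,0],"slide":[[0,0,0.1],[0,0,0],[0,0,0]],"spin":[0,0,0]}' 
python3 -c "
from h import *
togo(406.8,-366.2,14.3,4.3)"
```

```text
time_s: 27.15
ee_pos: [406.9, -364.8, 17.9]
ee_rot: [180.0, -0.0, 4.2]
force: [-0.0, 0.3, -1.7]
gripper_width: 24.3
gripper_force: 44.9
time_s: 27.45
ee_pos: [406.8, -365.0, 15.1]
ee_rot: [180.0, -0.0, 4.2]
force: [-0.2, 0.0, -1.0]
gripper_width: 24.3
gripper_force: 44.9
spin -0.01 slide [-0.    0.04  0.03] t 27.45 pos [ 406.8 -365.    15.1] rot [180.   -0.    4.2] w 24.3 F [-0.2  0.  -1. ] j6 43
```

```bash

python3 -m jog '{"jaw":[0,40,40,40,40,40,40,40,40,40],"slide":[[0,0,0.03],[0,0,0],[0,0,0],[0,0,0],[0,0,-0.2],[0,0,-0.6],[0,0,-1],[0,0,-1],[0,0,-1],[0,0,-0.5]],"spin":[0,0,0,0,0,0,0,0,0,0]}' 
python3 -m jog '{"jaw":[80,80,80,80,80,80,80,80,80,80],"slide":[[0,-1,0],[0,-1,0],[0,-1,0],[0,-1,0],[0,-1,0],[0,-1,0],[0,-1,0],[0,-1,0],[0,-1,0],[0,-1,0]],"spin":[0,0,0,0,0,0,0,0,0,0]}' >/dev/null
python3 -m jog '{"jaw":[80,80,80,80,80,80,80,80,80],"slide":[[0,-1,0],[0,-1,0],[0,-1,0],[0,-1,0],[0,-1,0],[0,-1,0],[0,-1,0],[0,-1,0],[0,-1,0]],"spin":[0,0,0,0,0,0,0,0,0]}' >/dev/null
python3 - <<'E'
from h import *
im=shot('top','t9');im2=shot('side','s9')
togo(400,150,147,4)
cv2.imwrite('pics/t9c.png',cv2.resize(im[180:280,225:405,::-1],None,fx=4.4,fy=4.4,interpolation=cv2.INTER_CUBIC))
E
```

```text
time_s: 28.45
ee_pos: [407.6, -365.8, 146.1]
ee_rot: [179.8, -0.2, 4.2]
force: [-0.7, -0.9, 0.2]
gripper_width: 40.1
gripper_force: 0.0
spin 0.05 slide [ 1.03  1.96 -0.12] t 30.45 pos [365.1 206.4 143.4] rot [-1.799e+02 -1.000e-01  4.400e+00] w 79.8 F [-0.2 -0.2 -0.3] j6 113
```

View pics/t9c.png

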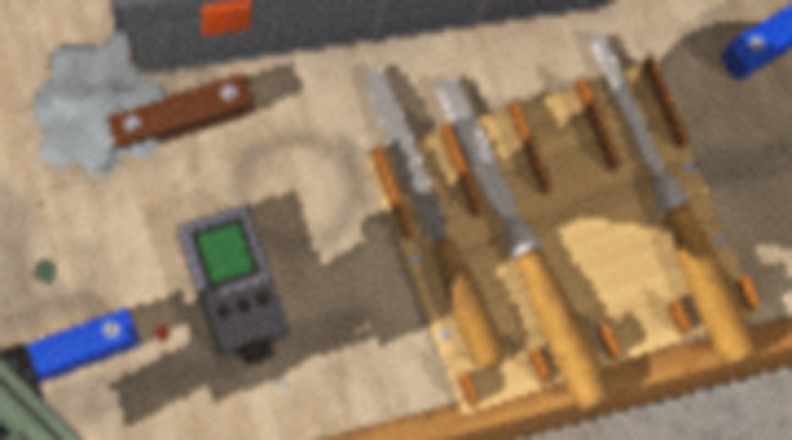

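All three tools lie in separate bays with handles near. File (377,75)-(487,362), wide chisel (447,80)-(590,400), narrow chisel (600,42)-(738,355). The timer is still beside the blue decoy. Compute their rack-frame positions, and measure the timer and stop.

```bash

python3 - <<'E'
from h import *
np.set_printoptions(precision=1,suppress=True)
c=lambda x,y,z:P('top',x,y,z,4.4,225,180)[:2]
a=np.radians(4.3); X=np.array([np.cos(a),np.sin(a)]);Y=np.array([-X[1],X[0]]);O=np.array([446,-280.5])
r=lambda p:np.array([(p-O)@X,(p-O)@Y])
for n,t,h,s in [('file',(377,72),(490,365),None),('wide',(446,78),(592,405),(526,253)),('narrow',(599,38),(740,360),(680,208))]:
    T,H=r(c(*t,22)),r(c(*h,23)); print(n,T,H,(T+H)/2,np.hypot(*(T-H)), r(c(*s,36)) if s else '')
top=[c(*p,36) for p in [(110,117),(245,77),(252,103),(120,147)]]
print('stop',np.array(top),np.mean(top,0))
tm=[c(*p,35) for p in [(180,227),(248,207),(288,330),(217,352)]]
print('timer',np.array(tm),np.mean(tm,0),'pl',c(258,352,18))
E
```

```text
file [161.5  84.6] [-77.1  86.8] [42.2 85.7] 238.6286025754821 
wide [139.8  36.9] [-128.5   28.1] [ 5.7 32.5] 268.4563261674748 [-10.2  34. ]
narrow [131.8 -85.1] [-133.  -86.] [ -0.6 -85.5] 264.82034144736514 [-15.4 -85.9]
stop [[612.9  21.4]
 [617.7 -84.5]
 [596.5 -84.1]
 [588.2  19.9]] [603.8 -31.8]
timer [[517.3  -7.6]
 [519.3 -60. ]
 [422.5 -63.7]
 [420.   -9.7]] [469.8 -35.3] pl [415.8 -39.8]
```

The file was knocked about 42 mm along its bay, away from the robot. I'll grip it and pull it back.

```bash

python3 -m jog '{"jaw":[38,38,38,38,38,38,38,38,38,38],"slide":[[0.08,1,0],[0.08,1,0],[0.08,1,0],[0.08,1,0],[0.08,1,0],[0.08,1,0],[0.08,1,0],[0.08,1,0],[0.08,1,0],[0.08,1,0]],"spin":[0,0,0,0,0,0,0,0,0,0]}' >/dev/null
python3 -m jog '{"jaw":[38,38,38,38,38,38],"slide":[[0.08,1,0],[0.08,1,0],[0.08,1,0],[0.08,0.3,0],[0,0,0],[0,0,0]],"spin":[0,0,0,0,0,0]}' >/dev/null
python3 -c "
from h import *
togo(431.6,-195.6,18,4.3)"
```

```text
spin -0.01 slide [0.15 0.16 4.16] t 32.05 pos [ 426.9 -191.2  142.7] rot [-179.9    0.     4.2] w 38.1 F [-0.   0.4  0.5] j6 60
```

```bash

python3 -m jog '{"jaw":[38,38,38,38,38,38,38,38,38],"slide":[[0.15,0.16,0.5],[0,0,0.9],[0,0,0.9],[0,0,0.8],[0,0,0.5],[0,0,0.3],[0,0,0.15],[0,0,0.08],[0,0,0]],"spin":[0,0,0,0,0,0,0,0,0]}' 
python3 -c "
from h import *
togo(431.6,-195.6,18,4.3)"
```

```text
time_s: 32.95
ee_pos: [432.7, -196.2, 19.3]
ee_rot: [180.0, -0.0, 4.2]
force: [-0.7, -0.7, 0.3]
gripper_width: 38.1
gripper_force: 0.0
spin -0.01 slide [-0.04 -0.02  0.04] t 32.95 pos [ 432.7 -196.2   19.3] rot [180.   -0.    4.2] w 38.1 F [-0.7 -0.7  0.3] j6 60
```

```bash

python3 -m jog '{"jaw":[0,0,0,0,0,0,0],"slide":[[0,0,0.04],[0,0,0],[0,0,0],[0,0,0],[0,0,0],[0,0,0],[0,0,0]],"spin":[0,0,0,0,0,0,0]}' 40
python3 -m jog '{"jaw":[0,0,0,0,0,0,0,0],"slide":[[0,0,-0.2],[0,0,0],[-0.4,0.05,0],[-0.6,0.05,0],[-0.4,0,0],[0,0,0],[0,0,0.2],[0,0,0]],"spin":[0,0,0,0,0,0,0,0]}'
python3 -m jog '{"jaw":[38,38,38,38,38,38,38,38,38,38],"slide":[[0,0,0],[0,0,0],[0,0,0],[0,0,0],[0,0,-0.2],[0,0,-0.6],[0,0,-1],[0,0,-1],[0,0,-1],[0,0,-0.5]],"spin":[0,0,0,0,0,0,0,0,0,0]}' 
python3 -c "
from h import *
togo(400,40,145,4)"
```

```text
time_s: 33.65
ee_pos: [432.6, -196.2, 18.1]
ee_rot: [-180.0, -0.0, 4.2]
force: [-0.5, 1.1, 6.7]
gripper_width: 21.3
gripper_force: 39.8
time_s: 34.45
ee_pos: [391.4, -203.1, 18.2]
ee_rot: [179.9, -0.0, 4.3]
force: [-2.8, -1.9, 6.8]
gripper_width: 20.9
gripper_force: 39.8
time_s: 35.45
ee_pos: [391.9, -202.9, 149.7]
ee_rot: [179.9, -0.2, 4.2]
force: [-0.1, -0.5, 0.0]
gripper_width: 37.9
gripper_force: 0.0
spin 0.03 slide [ 0.83 -8.06  0.16] t 35.45 pos [ 391.9 -202.9  149.7] rot [179.9  -0.2   4.2] w 37.9 F [-0.1 -0.5  0. ] j6 57
```

```bash

python3 -m jog '{"jaw":[72,72,72,72,72,72,72,72],"slide":[[0.47,-0.92,0],[0.47,-0.92,0],[0.47,-0.92,0],[0.47,-0.92,0],[0.47,-0.92,0],[0.47,-0.92,0],[0,0,0],[0,0,0]],"spin":[0.25,0,0,0,0,0,0,0]}' 
python3 -c "
from h import *
togo(470,-35.3,9,2.2)
im2=shot('side','s10');shot('top','t10')
c=lambda x,y,z:unproj('top',x,y,z)[:2].round(1)
s=cv2.imread('pics/s10.png');cv2.imwrite('pics/x.png',s)
"
```

```text
time_s: 36.25
ee_pos: [467.8, -32.9, 146.8]
ee_rot: [180.0, 0.0, 2.3]
force: [-0.5, -0.2, -0.2]
gripper_width: 72.0
gripper_force: 0.0
spin 0.01 slide [0.07 0.08 4.59] t 36.25 pos [467.8 -32.9 146.8] rot [180.    0.    2.3] w 72.0 F [-0.5 -0.2 -0.2] j6 82
```

```bash

python3 -m jog '{"jaw":[72,72,72,72,72,72,72,72,72],"slide":[[0.07,0.08,0.5],[0,0,0.9],[0,0,0.9],[0,0,0.8],[0,0,0.6],[0,0,0.4],[0,0,0.3],[0,0,0.15],[0,0,0]],"spin":[0,0,0,0,0,0,0,0,0]}' 
python3 -m jog '{"jaw":[45,45,45,45,45,45,45],"slide":[[0,0,0],[0,0,0],[0,0,0],[0,0,0],[0,0,0],[0,0,0],[0,0,0]],"spin":[0,0,0,0,0,0,0]}' 10
python3 -c "
from h import *
togo(541.6,-35.7,9,3.6)"
```

```text
time_s: 37.25
ee_pos: [469.9, -36.0, 10.1]
ee_rot: [-180.0, 0.0, 2.2]
force: [-0.1, -0.9, 0.4]
gripper_width: 71.9
gripper_force: 0.0
time_s: 37.95
ee_pos: [470.6, -35.5, 10.8]
ee_rot: [-180.0, -0.1, 2.2]
force: [-1.0, 0.3, 5.9]
gripper_width: 54.4
gripper_force: 10.0
spin -0.18 slide [2.36 0.16 0.06] t 37.95 pos [470.6 -35.5  10.8] rot [-1.8e+02 -1.0e-01  2.2e+00] w 54.4 F [-1.   0.3  5.9] j6 82
```

```bash

python3 -m jog '{"jaw":[45,45,45,45,45,45,45],"slide":[[0,0,0],[0.4,0.05,0],[0.4,0.06,0],[0.4,0.05,0],[0.4,0,0],[0.3,0,0],[0,0,0]],"spin":[-0.18,0,0,0,0,0,0]}' 
python3 -m jog '{"jaw":[45,45,45,45,45,45,45],"slide":[[0.1,0,0],[0.1,0,0],[0.05,0,0],[0.05,0,0],[0.05,0,0],[0,0,0],[0,0,0]],"spin":[0,0,0,0,0,0,0]}' 
python3 -c "
from h import *
togo(541.6,-35.7,9,3.6)"
```

```text
time_s: 38.65
ee_pos: [527.0, -36.7, 10.1]
ee_rot: [-180.0, 0.1, 3.7]
force: [-0.9, 0.3, 4.4]
gripper_width: 53.8
gripper_force: 10.0
time_s: 39.35
ee_pos: [535.6, -36.0, 10.1]
ee_rot: [-180.0, 0.3, 3.7]
force: [-3.6, 0.3, 5.6]
gripper_width: 54.0
gripper_force: 10.0
spin 0.01 slide [0.2  0.   0.04] t 39.35 pos [535.6 -36.   10.1] rot [-180.     0.3    3.7] w 54.0 F [-3.6  0.3  5.6] j6 81
```

```bash

for i in 1; do python3 -m jog '{"jaw":[45,45,45],"slide":[[0.05,0,0],[0.05,0,0],[0,0,0]],"spin":[0,0,0]}'; done
python3 -m jog '{"jaw":[45,45,45],"slide":[[0.05,0,0],[0.05,0,0],[0,0,0]],"spin":[0,0,0]}'
python3 -c "
from h import *
s=env.state();print(s['torque'])"
```

```text
time_s: 39.65
ee_pos: [538.5, -35.8, 10.1]
ee_rot: [-180.0, 0.3, 3.7]
force: [-4.3, 1.1, 5.3]
gripper_width: 53.8
gripper_force: 10.0
time_s: 39.95
ee_pos: [541.5, -35.6, 10.1]
ee_rot: [-180.0, 0.3, 3.7]
force: [-4.9, -0.1, 5.7]
gripper_width: 53.9
gripper_force: 10.0
[-0.09683074  1.15071647 -0.00375894]
```

```bash

cat >> h.py <<'E'
def green(im,cam,z=35):
    h=cv2.cvtColor(im,cv2.COLOR_RGB2HSV); m=cv2.inRange(h,(50,110,60),(75,255,255)).astype(np.uint8)
    n,l,st,c=cv2.connectedComponentsWithStats(m)
    return [(st[i,4],st[i,:4].tolist(),c[i].round(1).tolist(),unproj(cam,*c[i],z)[:2].round(1).tolist()) for i in range(1,n) if st[i,4]>25]
E
python3 - <<'E'
from h import *
for cam,f in(('side','s9'),('top','t9'),('side','s0')):
    try: print(f,green(cv2.imread(f'pics/{f if f!="s0" else "side0"}.png')[:,:,::-1],cam))
    except Exception as e: print(e)
for cam in('side','top'): print(cam,green(shot(cam,cam[0]+'11'),cam))
E
```

```text
s9 []
t9 [(np.int32(76), [277, 55, 7, 19], [279.8, 64.2], [1113.0, -217.3]), (np.int32(52), [216, 68, 5, 20], [217.7, 76.7], [1120.2, 12.4]), (np.int32(26), [175, 85, 6, 12], [176.9, 91.2], [1099.1, 166.7]), (np.int32(90), [271, 232, 11, 11], [275.7, 237.1], [489.8, -34.5])]
s0 [(np.int32(28), [360, 82, 5, 16], [362.0, 90.1], [1383.2, -65.5])]
side []
top [(np.int32(76), [276, 55, 9, 19], [279.8, 64.3], [1112.8, -217.3]), (np.int32(55), [216, 68, 5, 20], [217.9, 76.8], [1119.3, 12.1]), (np.int32(41), [173, 79, 6, 17], [175.8, 86.3], [1119.9, 166.7])]
```

```bash

python3 -m jog '{"jaw":[45,45,45,45],"slide":[[0,0,-0.05],[0,0,0],[0.05,0,0],[0.05,0,0]],"spin":[0,0,0,0]}' 30
python3 -m jog '{"jaw":[45,45,45],"slide":[[0.05,0,0],[0.05,0,0],[0,0,0]],"spin":[0,0,0]}'
```

```text
time_s: 40.45
ee_pos: [544.3, -35.6, 11.2]
ee_rot: [-180.0, 0.3, 3.7]
force: [-7.5, -2.3, 2.4]
gripper_width: 53.7
gripper_force: 30.0
time_s: 40.75
ee_pos: [544.2, -35.4, 10.6]
ee_rot: [-180.0, 0.7, 3.7]
force: [-10.8, -2.1, 4.1]
gripper_width: 53.4
gripper_force: 30.0
```

```bash

python3 -m jog '{"jaw":[45,45,45,45],"slide":[[0,0,0],[0,0,0],[0,0,0],[0,0,0]],"spin":[0,0,0,0]}' 4
python3 -m jog '{"jaw":[72,72,72,72,72,72,72,72,72,72],"slide":[[0,0,0],[0,0,0],[0,0,0],[0,0,-0.3],[0,0,-0.8],[0,0,-1],[0,0,-1],[0,0,-1],[0,0,-1],[0,0,0]],"spin":[0,0,0,0,0,0,0,0,0,0]}'
python3 -m jog '{"jaw":[0,0,0,0,0,0,0,0,0,0],"slide":[[-1,0,0],[-1,0,0],[-1,0,0],[-1,0,0],[-1,0,0],[-0.9,0,0],[0,0,0],[0,0,0],[0,0,0],[0,0,0]],"spin":[0,0,0,0,0,0,0,0,0,0]}'
python3 - <<'E'
from h import *
for cam in('side','top'): im=shot(cam,cam[0]+'12');print(cam,green(im,cam)[-1:])
E
```

```text
time_s: 41.15
ee_pos: [546.5, -35.3, 10.6]
ee_rot: [-180.0, 0.4, 3.7]
force: [-6.2, -0.8, 0.4]
gripper_width: 53.9
gripper_force: 4.0
time_s: 42.15
ee_pos: [552.9, -35.5, 170.1]
ee_rot: [179.9, -0.6, 3.6]
force: [-0.2, -0.8, 0.2]
gripper_width: 71.7
gripper_force: 0.0
time_s: 43.15
ee_pos: [374.1, -46.5, 164.7]
ee_rot: [-180.0, -0.0, 3.7]
force: [-0.2, -0.1, 0.4]
gripper_width: 0.8
gripper_force: 0.0
side []
top [(np.int32(53), [265, 210, 9, 13], [268.8, 215.1], [567.6, -31.7])]
```

```bash

python3 -m jog '{"jaw":[0,0,0,0,0,0,0,0,0,0],"slide":[[0.9,0,0],[0.9,0,0],[0.7,0,0],[0,0,1],[0,0,1],[0,0,1],[0,0,1],[0,0,0.7],[0,0,0.4],[0,0,0]],"spin":[0,0,0,0,0,0,0,0,0,0]}' 
python3 -c "
from h import *
togo(450,-41.7,8,3.7)"
```

```text
time_s: 44.25
ee_pos: [447.0, -41.5, 10.0]
ee_rot: [-180.0, 0.2, 3.6]
force: [-0.6, 0.6, -0.3]
gripper_width: 0.4
gripper_force: 0.0
spin -0.01 slide [0.1  0.01 0.07] t 44.25 pos [447.  -41.5  10. ] rot [-180.     0.2    3.6] w 0.4 F [-0.6  0.6 -0.3] j6 80
```

```bash

python3 -m jog '{"jaw":[0,0,0,0,0,0],"slide":[[0.15,0,0.05],[0.15,0,0],[0.1,0,0],[0.1,0,0],[0.05,0,0],[0,0,0]],"spin":[0,0,0,0,0,0]}' 
python3 -m jog '{"jaw":[0,0,0],"slide":[[0.05,0,0],[0.05,0,0],[0,0,0]],"spin":[0,0,0]}' 
python3 -m jog '{"jaw":[0,0,0],"slide":[[0.05,0,0],[0.05,0,0],[0,0,0]],"spin":[0,0,0]}'
```

```text
time_s: 44.85
ee_pos: [464.0, -40.7, 10.4]
ee_rot: [-180.0, 0.1, 3.7]
force: [-1.1, -0.7, 2.1]
gripper_width: 0.6
gripper_force: 0.6
time_s: 45.15
ee_pos: [466.9, -40.4, 10.2]
ee_rot: [-180.0, 0.1, 3.6]
force: [-3.9, -0.6, 3.0]
gripper_width: 0.2
gripper_force: 1.7
time_s: 45.45
ee_pos: [469.8, -40.2, 10.1]
ee_rot: [-180.0, 0.1, 3.6]
force: [-5.7, -0.5, 4.2]
gripper_width: 0.7
gripper_force: 2.6
```

```bash

python3 -m jog '{"jaw":[0,0,0],"slide":[[0.05,0,0],[0.05,0,0],[0,0,0]],"spin":[0,0,0]}' 
python3 -m jog '{"jaw":[0,0,0],"slide":[[0.05,0,0],[0.05,0,0],[0,0,0]],"spin":[0,0,0]}' 
python3 -m jog '{"jaw":[0,0,0,0],"slide":[[0.05,0,0],[0.05,0,0],[0,0,0],[0,0,0]],"spin":[0,0,0,0]}'
```

```text
time_s: 45.75
ee_pos: [470.1, -40.2, 9.9]
ee_rot: [-180.0, 0.4, 3.7]
force: [-9.8, -1.6, 6.6]
gripper_width: 0.4
gripper_force: 5.0
time_s: 46.05
ee_pos: [470.1, -40.0, 9.6]
ee_rot: [-179.9, 0.8, 3.7]
force: [-15.0, -3.6, 10.9]
gripper_width: 0.7
gripper_force: 7.8
time_s: 46.45
ee_pos: [470.1, -39.9, 9.2]
ee_rot: [-179.9, 1.1, 3.7]
force: [-19.9, -5.1, 15.0]
gripper_width: 0.5
gripper_force: 10.3
```

The plunger bottomed at x = 470 and the force then rose to 20 N against the stop. Retract and take a final look.

```bash

python3 -m jog '{"jaw":[0,0,0,0,0,0,0,0,0,0],"slide":[[-0.2,0,0],[-0.3,0,0],[-0.5,0,0],[-0.8,0,0],[-0.3,0,-0.8],[0,0,-1],[0,0,-1],[0,-0.3,-1],[0,-1,-0.5],[0,-1,0]],"spin":[0,0,0,0,0,0,0,0,0,0]}' 
python3 -m jog '{"jaw":[0,0,0,0,0,0,0,0,0],"slide":[[0,-1,0],[0,-1,0],[0,-1,0],[0,-1,0],[0,-1,0],[0,-1,0],[0,-1,0],[0,0,0],[0,0,0]],"spin":[0,0,0,0,0,0,0,0,0]}' 
python3 - <<'E'
from h import *
im=shot('top','t13');im2=shot('side','s13')
print(green(im,'top')[-1:])
A=cv2.resize(im[180:280,225:405,::-1],(792,440),interpolation=cv2.INTER_CUBIC)
B=cv2.resize(im2[195:275,260:440,::-1],(360,160),interpolation=cv2.INTER_CUBIC)
C=cv2.resize(im2[170:250,220:436,::-1],(432,160),interpolation=cv2.INTER_CUBIC)
cv2.imwrite('pics/m13.png',np.vstack([A,np.hstack([B,C])]))
E
```

```text
time_s: 47.45
ee_pos: [416.2, 25.9, 142.3]
ee_rot: [-180.0, -0.7, 3.5]
force: [0.7, 0.6, 0.2]
gripper_width: 0.7
gripper_force: 0.0
time_s: 48.35
ee_pos: [399.7, 235.6, 139.5]
ee_rot: [-179.9, -0.1, 3.7]
force: [0.1, -0.5, 0.5]
gripper_width: 0.3
gripper_force: 0.0
[(np.int32(90), [265, 211, 12, 11], [270.5, 216.1], [562.6, -36.3])]
```

View pics/m13.png

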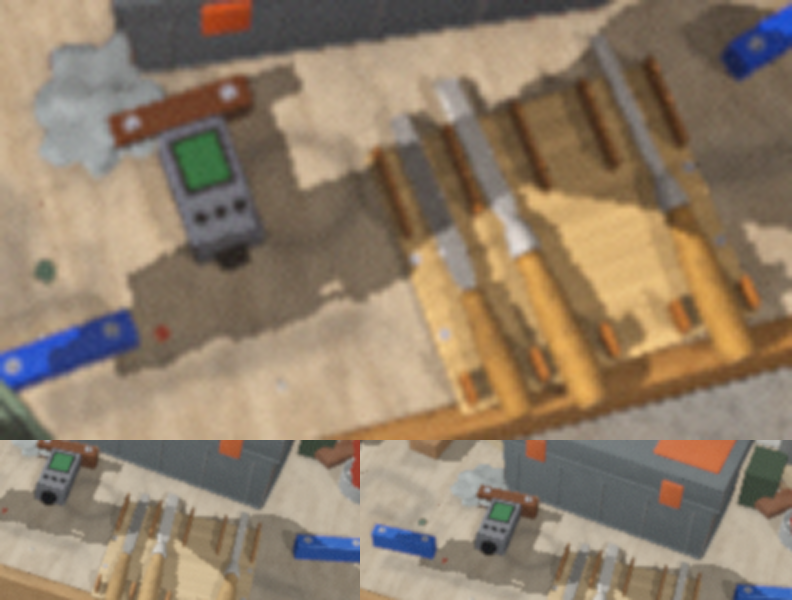

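The timer stands flush and central against the dark stop, with its plunger near and out again at (232,258). File (405,120)-(515,410), wide chisel (447,80)-(592,400) and narrow chisel (600,40)-(738,355) each lie in their own bay with the handle near. The arm is clear, so I'm handing in.

```bash
python3 -c "
from h import *
print(env.job_done())"
```

```text
the job is handed in; nothing more can be done
None
```

The job is handed in: the three tools present (one file, two chisels) lie in separate bays with handles towards the robot, and the timer was pressed fully in against the dark stop and left standing there; no verdict was returned.

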